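# Release the focus-rail brake and slide the microscope to its marked stop

## Robot

A 6-joint arm with a two-finger parallel gripper is mounted at the origin on the work surface. World frame = base frame: x ahead of the robot, y to its left, z up, the work surface at z = 0. Lengths are in m, angles in rad, forces in N, time in s.
With the tool pointing down it reaches from about 0.3 to 0.95 m from the base axis. Payload 3.1 kg.
Tool frame: the origin (TCP) lies on the centre line of the jaws, within the pads' length; the fingertips stand ahead of it and the grasp point (between the pads) lies 3 mm ahead of it (tcp_to_tips is the x of the fingertips in the tool frame, in m); x points along the fingers, y is the direction in which the jaws open and shut, and the axes are right-handed (so a half turn about x gives the same grasp; the last joint's range is limited). The gripper opens to 85 mm and grips with 20 to 120 N. Pads are 22 mm wide; open, the fingers measure 114 mm over their backs; the gripper's body (76 mm by 85 mm) begins 54 mm behind the grasp point. The pads swing forward as they close: fully open they stand 13 mm farther back than shut.
Start: joints at [-1.301, 0.308, 1.634, -0, 1.2, -0.07], TCP at [0.208, -0.589, 0.253] pointing down, gripper open.
Joint ranges: [-3.06, 3.06], [-0.79, 1.96], [0.05, 2.63], [-1.19, 4.34], [0.05, 2.64], [-2.94, 2.94]. Speed limits (rad/s): [2.79, 2.79, 3.14, 3.14, 3.14, 3.14].

## Interface

Orientations are given as a rotation vector (axis times angle).
In Python, from station import get_state, get_image, finish_job, tcp_to_tips gives the robot as it stands. The module is installed in compiled form; this text tells all that it offers.
- The arm moves only by the shell command python3 -m handwheel 'ROWS'. ROWS is JSON, a list of rows, each a list of 3 entries, a list of its own where there are three numbers: the opening, from 0 (shut) to 1 (fully open), then the shift along the tool's x, y, z in mm, then the turn, a rotation vector about the tool's x, y, z in degrees. In form: [[grip, [tx, ty, tz], [rx, ry, rz]], ...]. A call has 1 to 12 rows; each row shifts and turns the commanded pose from where the row before left it, along the tool's axes as they then stand; what a row does not reach is not made up. A row lasts 1/12 s, in which the tool goes at most 41.7 mm and 7.16 degrees, less where a joint would pass 70% of its speed; a pose out of reach is approached as far as the arm can. A call with a gripper value outside its range is refused whole. The fingers move at their own pace and stop on an object; the grip force is fixed at half the most. Time passes only in rows, so rows that do not move let the fingers close. It gives the time, the measured TCP pose, the force and the opening at its end, in the units of the state.
- get_state(): the state, without advancing time (a new reading comes with each control period).
- get_image(name): name is "side" or "top" or "wrist"; returns a dict with "image" (420x560x3 uint8, red, green, blue), "fx", "fy", "cx", "cy" (pixels), "world_from_camera" (4x4, takes a point from camera to world coordinates). Camera axes: x right, y up, looking along -z (the intrinsics and any distortion apply to the point x, -y, -z); pixel columns grow to the right and rows downward; lengths in m; the calibration is good to about 2 mm. A picture is of the moment at which its call begins. There is no depth.
- finish_job(): hands the job in, once; it reports no verdict.
The state is a dict: "t": time; "qpos": joint angles; "joint_velocities": joint speeds; "effort": joint torques, N m; "eef_pos": TCP position; "tcp_rot": TCP orientation; "force": force on the tool from outside, world axes, zero at the start; "wrist_torque": the same for the moment, N m; "grip_width": finger opening in m.
Only numpy, scipy, OpenCV 4.12 (cv2) and the standard library are available. Lean on these libraries where they do the work, as an engineer would, in place of code of your own. Each camera call takes 0.05 s, during which the arm holds its last target. There are 200 camera calls.

## Task

Bring the inspection microscope to its focus mark: with the tips of the closed fingers press down the brake pad in the middle of the carriage, and keep it fully down while you push the carriage along the rail until it rests against the marked stop, the block with the ball-topped post. Then let the pad spring back up so that the brake holds it there. Never force the carriage along with the brake on, do not grasp anything, and leave everything else on the table where it stands.

Things in the scene. Friction and masses are not known exactly. Their poses are not given: they have to be found in the camera images.
- rail: Straight focus rail fixed to the table: aluminium, 484 mm long with its black end caps, top face 30 mm above the table. Origin: centre of its underside, at table height. Its y axis runs along the rail (the direction of travel), x across it, z up.
- carriage (a joint): Position of the carriage along the rail's +y, m; 0 = centred on the rail's origin. A spring brake holds it by friction against about 25 N; with the pad fully down it slides with about 1 N. It stops dead against either stop block: when it touches, its centre is 63 mm from the block's centre along the rail.
- carriage_mid (a point): Centre of the grey carriage at the height of its cheek tops, 72 mm above the table; axes as the rail's. The carriage is 110 mm long along the rail, 60 mm wide. At each end is a raised cheek 22 mm long; between them lies a 66 mm long pocket, open at the sides, whose floor is the brake pad.
- scope (a point): Middle of the microscope tube, 44 mm above the table: a white tube about 130 mm long that rides on the carriage parallel to the rail, 58 mm from the rail's centre line on its -x side. With its dark clamp rings it is 42 mm across and its top is 65 mm above the table.
- pad (a joint): How far the brake pad is pressed, m: 0 = up, brake on; 0.005 = fully down, brake off (a hard stop). Springs back up when let go. It begins to move at about 9 N and is fully down at about 13 N.
- pad_top (a point): Centre of the brake pad's top face, 56 mm above the table when up. The pad is a dark ribbed rubber plate in the middle of the carriage, 58 mm along the rail by 50 mm across, its top 16 mm below the tops of the cheeks; it goes straight down 5 mm and travels with the carriage.
- stop_post: The marked stop: a fixed bare steel block across the rail, 16 mm along it, 60 mm wide, top 58 mm above the table, bearing a thin post with a 16 mm ball on top (88 mm above the table), 18 mm to the rail's +x side. Origin: on the rail's centre line at table height, under the block's centre; axes as the rail's. It may be on either side of the carriage.
- stop_plain: The other stop: the same steel block with a flat top and no post, on the other side of the carriage. Same origin and axes.
- jar: Bystander, loose: lidded glass jar, 58 mm across, 85 mm tall. Origin: centre of its underside.
- vial: Bystander, loose: small open glass cup, 42 mm across, 50 mm tall. Origin: centre of its underside.
- blower: Bystander, loose: rubber bulb blower standing nozzle up, 60 mm across, 90 mm tall. Origin: centre of its underside.
- tripod: Bystander, loose: mini tripod standing on three legs, 90 mm across its feet, 92 mm tall. Origin: centre of its underside.
- brush: Bystander, loose: hand brush lying on the table roughly along the rail, 160 mm long. Origin: centre of its underside (its yaw at 0 has it lying along x).
- specimen: Bystander, loose: white plaster cushion 75 x 100 mm with a dark corroded metal band arched over it, 60 mm tall, off the rail's +y end. Origin: centre of its underside.

How it is judged:
On the way, in this order (a step that is already met when the one before it is completed fails the run):
1. the brake pad is pressed down (value of joint pad above 0.0035 m), for 0.1 s.
2. the carriage is against the marked stop with the pad still down (y of stop_post in the frame of pad_top between -0.0655 and 0.0655 m and value of joint pad above 0.0025 m), for 0.1 s.
At the end, for the whole second after the job is handed in: The carriage rests against the stop with the ball-topped post (gap at most 2.5 mm), at rest, and the brake pad is back up (within 1 mm) (y of stop_post in the frame of pad_top between -0.0655 and 0.0655 m and value of joint pad below 0.001 m and velocity of joint carriage between -0.005 and 0.005 m/s); the robot touches nothing.
It fails at once if the carriage is forced along with the brake on (between its start and the marked stop, moving faster than 30 mm/s with the pad up) (value of joint pad below 0.0004 m and distance of carriage_mid from where it was at the start of the episode above 0.006 m and not (y of stop_post in the frame of pad_top between -0.0655 and 0.0655 m) and (velocity of joint carriage above 0.03 m/s or velocity of joint carriage below -0.03 m/s)).
It fails at once if anything else on the table is lifted, carried or moved by more than 15 mm (distance of any of jar, vial, blower, tripod, brush, specimen from where it was at the start of the episode above 0.015 m).
It also fails if it takes over 40 s, if anything falls off the work surface, if the arm or the gripper's body presses on something with over 40 N, if the wrist force passes 120 N, or if a joint passes its speed limit or range.

## Working session

There is one attempt and no reset: what is moved stays moved. The work goes in short steps, Python scripts to look and compute and a shell command to move; the robot and the scene stay as the last step left them, time stands still between calls to the robot, and variables do not carry over. Pictures are saved under pics/ and viewed, about 8 in all and at most 12, crops included, and the job is handed in when it is done.

```bash
mkdir -p pics
cat > h.py <<'E'
import numpy as np, cv2
from station import *
def snap(n,f):
    d=get_image(n); cv2.imwrite('pics/'+f,d['image'][:,:,::-1]); np.savez('pics/'+f+'.npz',**{k:v for k,v in d.items() if v is not None}); return d
def load(f): return dict(np.load('pics/'+f+'.npz',allow_pickle=True))
def ray(d,u,v,z):
    T=np.array(d['world_from_camera']); r=T[:3,:3]@np.array([(u-d['cx'])/d['fx'],-(v-d['cy'])/d['fy'],-1]); o=T[:3,3]
    return o+r*(z-o[2])/r[2]
def proj(d,p):
    T=np.array(d['world_from_camera']); c=T[:3,:3].T@(np.array(p)-T[:3,3]); return d['cx']+d['fx']*c[0]/-c[2], d['cy']-d['fy']*c[1]/-c[2]
E
python3 - <<'E'
from h import *
for n in ('top','side'):
    d=snap(n,n+'1.png'); print(n,[k for k in d],d['fx'],np.round(d['world_from_camera'],3).tolist())
print(get_state(),tcp_to_tips)
E
```

```text
top ['image', 'fx', 'fy', 'cx', 'cy', 'world_from_camera'] 378.90927795922164 [[-0.015, 0.996, -0.093, 0.529], [-1.0, -0.014, 0.015, 0.068], [0.014, 0.093, 0.996, 0.908], [0.0, 0.0, 0.0, 1.0]]
side ['image', 'fx', 'fy', 'cx', 'cy', 'world_from_camera'] 401.8517237498906 [[0.958, 0.157, -0.241, 0.431], [-0.287, 0.532, -0.796, -0.566], [0.003, 0.832, 0.555, 0.506], [0.0, 0.0, 0.0, 1.0]]
{'t': 0.1, 'qpos': array([-1.30069652e+00,  3.08915065e-01,  1.63511179e+00, -2.34701088e-05,
        1.19972038e+00, -6.96877952e-02]), 'joint_velocities': array([-0.00076291, -0.00241984, -0.00213188, -0.00042544, -0.00070438,
       -0.00189023]), 'effort': array([-6.03536264e-04, -4.16407371e+01, -2.77644199e+01, -1.11216041e-04,
        4.05448547e-03,  1.23487712e-05]), 'eef_pos': array([ 0.2080837 , -0.58856699,  0.25213865]), 'tcp_rot': array([ 2.03765912,  0.35182041, -2.03814977]), 'force': array([0.64316422, 0.7132509 , 0.96513694]), 'wrist_torque': array([-0.00576671,  0.01140973,  0.01629854]), 'grip_width': 0.08525920781929473} 0.022
```

View pics/top1.png

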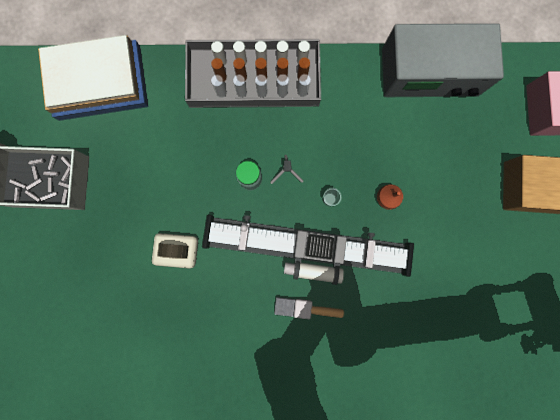

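View pics/side1.png

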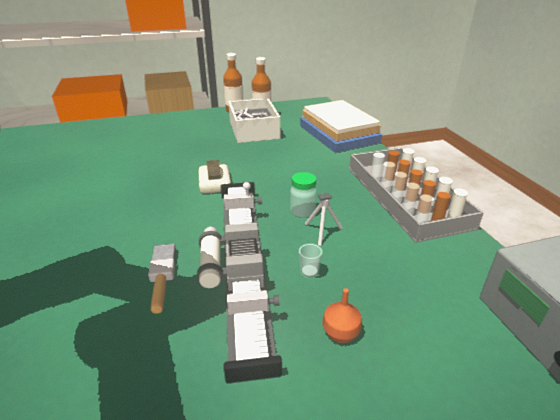

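The rail runs nearly along world y. A possible ball shows on the far (+y) stop at side (247,186) and top (247,218). I'll zoom in to check.

Run:
```python
from h import *
a=cv2.imread('pics/top1.png')[195:295,195:425]; b=cv2.imread('pics/side1.png')[170:330,190:300]
a=cv2.resize(a,None,fx=3.4,fy=3.4,interpolation=3); cv2.imwrite('pics/c1.png',a)
cv2.imwrite('pics/c2.png',cv2.resize(b,None,fx=3.6,fy=3.6,interpolation=3))
d=load('top1.png')
for n,u,v,z in [('cap+',208,231,.03),('cap-',409,258,.03),('ball',247,219,.08),('pad',320,246,.056),('stop-',370,251,.058),('stop+',243,235,.058)]: print(n,ray(d,u,v,z).round(4))
```

```text
cap+ [0.5605 0.2274 0.03  ]
cap- [ 0.4915 -0.2359  0.03  ]
ball [0.5837 0.1333 0.08  ]
pad [ 0.5224 -0.0278  0.056 ]
stop- [ 0.5096 -0.1393  0.058 ]
stop+ [0.5494 0.1442 0.058 ]
```

View pics/c1.png

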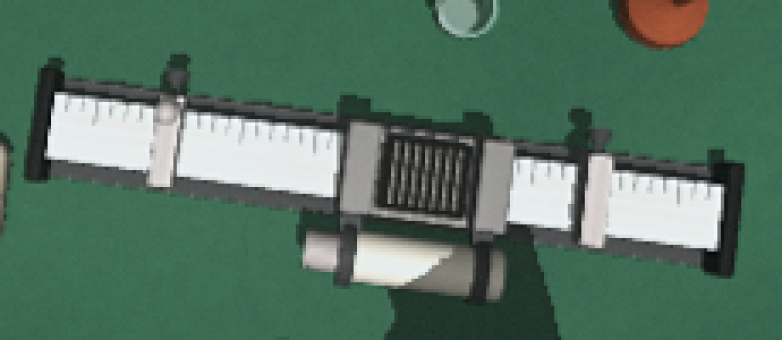

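View pics/c2.png

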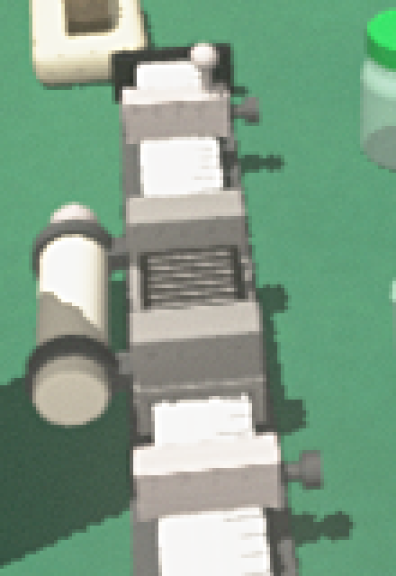

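```bash
cat > m.py <<'E'
from h import *
from scipy.spatial.transform import Rotation as R
d=load('top1.png'); c=lambda x,y:(x/3.4+195-.35,y/3.4+195-.35)
pad=ray(d,*c(427,176),.056); sp=ray(d,*c(165,142),.058); sm=ray(d,*c(595,200),.058); ball=ray(d,*c(167,112),.082)
ax=(sp-sm)[:2]; ax/=np.linalg.norm(ax); yaw=np.degrees(np.arctan2(-ax[0],ax[1]))
if __name__=='__main__':
    print(pad,sp,sm,ball,'yaw',yaw,'dist',(sp-pad)[:2]@ax,(sp-sm)[:2]@ax, 'lat',(sp-pad)[:2]@[ax[1],-ax[0]],'ball lat',(ball-sp)[:2]@[ax[1],-ax[0]])
    s=load('side1.png')
    for p in (pad,sp,sm,ball): print('side px',np.round(proj(s,p),1))
    st=get_state(); M=R.from_rotvec(st['tcp_rot']).as_matrix(); print(M.round(3)); t=np.r_[pad[:2],.115]; print('tool shift mm',(M.T@(t-st['eef_pos'])*1000).round(1))
E
python3 m.py
```

```text
[ 0.52142355 -0.02829121  0.056     ] [0.54626369 0.14384601 0.058     ] [ 0.50407821 -0.13832062  0.058     ] [0.56491097 0.14031787 0.082     ] yaw -8.503056793470654 dist 0.1739179964737249 0.2853026823802174 lat -0.0008854833406956931 ball lat 0.018963990007124853
side px [244.3 248.8]
side px [238.8 195.2]
side px [248.2 294.7]
side px [247.3 184.9]
[[-0.001  0.333 -0.943]
 [ 0.002 -0.943 -0.333]
 [-1.    -0.002 -0.   ]]
tool shift mm [ 138.1 -423.5 -482.1]
```

```bash
python3 -m handwheel '[[0,[0,0,0],[7,0,0]],[0,[0,0,0],[7,0,0]],[0,[0,0,0],[7,0,0]],[0,[0,0,0],[7,0,0]],[0,[0,0,0],[0,0,0]]]'
cat > go.py <<'E'
from m import *
st=get_state(); M=R.from_rotvec(st['tcp_rot']).as_matrix(); t=np.r_[pad[:2],.115]
print('t',st['t'],'tool y ang',np.degrees(np.arctan2(M[1,1],M[0,1])),'want',-98.5,'x',M[:,0].round(3),'shift',(M.T@(t-st['eef_pos'])*1000).round(1),'grip',st['grip_width'],'F',st['force'].round(1))
E
python3 go.py
```

```text
t: 0.52
eef_pos: [0.2082, -0.5889, 0.2526]
tcp_rot: [-2.142, 0.161, 2.143]
force: [0.0, 0.6, 0.1]
grip_width: 0.0253
t 0.5167 tool y ang -98.64427390952325 want -98.5 x [-0.     0.001 -1.   ] shift [ 138.1 -601.1 -225.5] grip 0.02531923186149034 F [0.  0.6 0.1]
```

```bash
python3 -m handwheel '[[0,[0,-30,-11],[0,0,0]],[0,[0,-30,-11],[0,0,0]],[0,[0,-30,-11],[0,0,0]],[0,[0,-30,-11],[0,0,0]],[0,[0,-30,-11],[0,0,0]],[0,[0,-30,-11],[0,0,0]],[0,[0,-30,-11],[0,0,0]],[0,[0,-30,-11],[0,0,0]],[0,[0,-30,-11],[0,0,0]],[0,[0,-30,-11],[0,0,0]],[0,[0,0,0],[0,0,0]]]'; python3 -m handwheel '[[0,[0,-30,-11],[0,0,0]],[0,[0,-30,-11],[0,0,0]],[0,[0,-30,-11],[0,0,0]],[0,[0,-30,-11],[0,0,0]],[0,[0,-30,-11],[0,0,0]],[0,[0,-30,-11],[0,0,0]],[0,[0,-30,-11],[0,0,0]],[0,[0,-30,-11],[0,0,0]],[0,[0,-30,-11],[0,0,0]],[0,[0,-30,-11],[0,0,0]],[0,[0,0,0],[0,0,0]],[0,[0,0,0],[0,0,0]]]'; python3 go.py
```

```text
t: 1.43
eef_pos: [0.363, -0.3042, 0.2528]
tcp_rot: [-2.147, 0.148, 2.146]
force: [-0.6, -0.5, -0.7]
grip_width: -0.0002
t: 2.43
eef_pos: [0.5152, -0.0277, 0.253]
tcp_rot: [-2.147, 0.155, 2.148]
force: [-0.2, -0.0, 0.4]
grip_width: 0.0001
t 2.4333 tool y ang -98.22417510756867 want -98.5 x [-0.001 -0.    -1.   ] shift [138.   -0.4  -6.3] grip 0.00010926990051716736 F [-0.2 -0.   0.4]
```

Now go down to z = 0.115 (tips about 93 mm up, above the cheeks) and check from close up.

```bash
python3 -m handwheel '[[0,[23,0,-1],[0,0,0]],[0,[23,0,-1],[0,0,0]],[0,[23,0,-1],[0,0,0]],[0,[23,0,-1],[0,0,0]],[0,[23,0,-1],[0,0,0]],[0,[23,0,-1],[0,0,0]],[0,[0,0,0],[0,0,0]]]'; python3 go.py
python3 - <<'E'
from h import *
s=snap('side','side2.png'); w=snap('wrist','wrist2.png')
a=cv2.resize(s['image'][150:330,170:330,::-1],(400,450)); b=cv2.resize(w['image'][:,:,::-1],(400,300)); b=cv2.copyMakeBorder(b,0,150,0,0,0)
cv2.imwrite('pics/v2.png',np.hstack([a,b]))
E
```

```text
t: 3.02
eef_pos: [0.5162, -0.0305, 0.1106]
tcp_rot: [-2.133, 0.16, 2.155]
force: [-1.0, -0.4, 0.1]
grip_width: -0.0
t 3.0167 tool y ang -98.5387837315494 want -98.5 x [-0.01   0.001 -1.   ] shift [-4.4 -3.  -4.8] grip -1.5702478672770942e-05 F [-1.  -0.4  0.1]
```

View pics/v2.png

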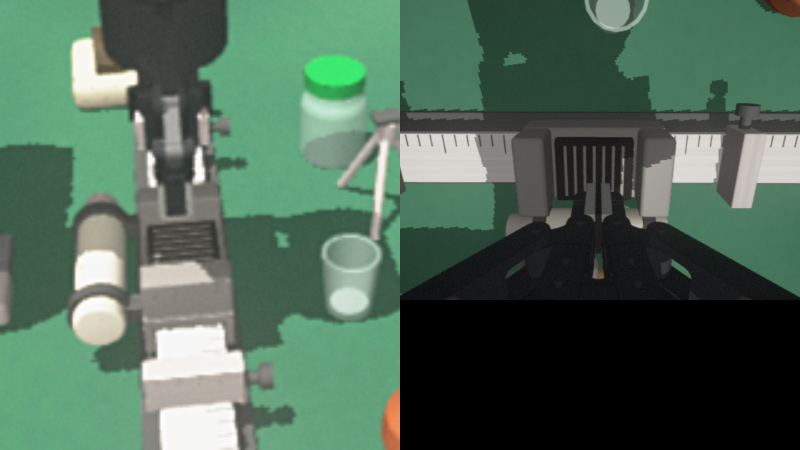

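The side view shows the closed fingers over the pocket. The wrist view has the pad centre near (594,168) and the fingers at 598, so they line up along the rail. I'll go down gently.

```bash
python3 -m handwheel '[[0,[8,-2,-4],[0,0,0]],[0,[10,0,0],[0,0,0]],[0,[8,0,0],[0,0,0]],[0,[0,0,0],[0,0,0]],[0,[0,0,0],[0,0,0]]]'; python3 go.py;  python3 -m handwheel '[[0,[2,0,0],[0,0,0]],[0,[2,0,0],[0,0,0]],[0,[2,0,0],[0,0,0]],[0,[0,0,0],[0,0,0]],[0,[0,0,0],[0,0,0]]]';python3 go.py
```

```text
t: 3.53
eef_pos: [0.5245, -0.0279, 0.0888]
tcp_rot: [-2.143, 0.16, 2.146]
force: [0.4, 0.8, 0.2]
grip_width: -0.0001
t 3.5333 tool y ang -98.5113545278165 want -98.5 x [-0.001  0.    -1.   ] shift [-26.2   0.8   3. ] grip -0.00010031960801978622 F [0.4 0.8 0.2]
t: 3.95
eef_pos: [0.525, -0.028, 0.0832]
tcp_rot: [-2.144, 0.16, 2.144]
force: [0.0, 0.6, 0.2]
grip_width: 0.0001
t 3.95 tool y ang -98.52430646641095 want -98.5 x [-0.  0. -1.] shift [-31.8   0.8   3.5] grip 0.00011883883380160806 F [0.  0.6 0.2]
```

```bash
python3 -m handwheel '[[0,[2,0,3],[0,0,0]],[0,[2,0,0],[0,0,0]],[0,[2,0,0],[0,0,0]],[0,[0,0,0],[0,0,0]],[0,[0,0,0],[0,0,0]]]'; for i in 1 2; do python3 -m handwheel '[[0,[2,0,0],[0,0,0]],[0,[0,0,0],[0,0,0]],[0,[0,0,0],[0,0,0]]]';done;python3 go.py
```

```text
t: 4.37
eef_pos: [0.5218, -0.0275, 0.078]
tcp_rot: [-2.143, 0.16, 2.145]
force: [-2.5, -0.3, 6.6]
grip_width: -0.0003
t: 4.62
eef_pos: [0.5219, -0.0276, 0.0764]
tcp_rot: [-2.143, 0.16, 2.145]
force: [-4.5, 0.1, 9.4]
grip_width: 0.0001
t: 4.87
eef_pos: [0.5219, -0.0276, 0.0745]
tcp_rot: [-2.143, 0.16, 2.145]
force: [-3.5, 0.3, 10.8]
grip_width: -0.0002
t 4.8667 tool y ang -98.52857889542165 want -98.5 x [-0.001  0.    -1.   ] shift [-40.5   0.8   0.4] grip -0.00018675011248191765 F [-3.5  0.3 10.8]
```

```bash
for i in 1 2; do python3 -m handwheel '[[0,[2,0,0],[0,0,0]],[0,[0,0,0],[0,0,0]],[0,[0,0,0],[0,0,0]]]';done;python3 go.py
```

```text
t: 5.12
eef_pos: [0.5219, -0.0276, 0.0729]
tcp_rot: [-2.142, 0.16, 2.146]
force: [-4.7, 1.6, 13.1]
grip_width: -0.0
t: 5.37
eef_pos: [0.5222, -0.0276, 0.0728]
tcp_rot: [-2.142, 0.16, 2.146]
force: [-9.3, 0.9, 24.6]
grip_width: 0.0
t 5.3667 tool y ang -98.52047615669872 want -98.5 x [-0.002  0.    -1.   ] shift [-42.2   0.8   0.7] grip 1.003636522960733e-05 F [-9.3  0.9 24.6]
```

The pad is on its hard stop: 24.6 N, with the height no longer changing. Push along the rail (tool −y).

```bash
python3 -m handwheel '[[0,[0,-2,0],[0,0,0]],[0,[0,-2,0],[0,0,0]],[0,[0,-2,0],[0,0,0]],[0,[0,-2,0],[0,0,0]],[0,[0,-2,0],[0,0,0]],[0,[0,0,0],[0,0,0]]]'; python3 -m handwheel '[[0,[0,-3,0],[0,0,0]],[0,[0,-3,0],[0,0,0]],[0,[0,-3,0],[0,0,0]],[0,[0,-3,0],[0,0,0]],[0,[0,-3,0],[0,0,0]],[0,[0,-3,0],[0,0,0]],[0,[0,-3,0],[0,0,0]],[0,[0,-3,0],[0,0,0]],[0,[0,-3,0],[0,0,0]],[0,[0,-3,0],[0,0,0]]]'; python3 go.py
python3 - <<'E'
from h import *
s=snap('side','side3.png'); w=snap('wrist','wrist3.png')
a=cv2.resize(s['image'][150:330,170:330,::-1],(400,450)); b=cv2.resize(w['image'][:,:,::-1],(400,300)); b=cv2.copyMakeBorder(b,0,150,0,0,0)
cv2.imwrite('pics/v3.png',np.hstack([a,b]))
E
```

```text
t: 5.87
eef_pos: [0.5237, -0.0173, 0.0728]
tcp_rot: [-2.142, 0.159, 2.146]
force: [-8.5, 1.6, 25.6]
grip_width: 0.0001
t: 6.7
eef_pos: [0.5282, 0.0122, 0.0728]
tcp_rot: [-2.142, 0.16, 2.146]
force: [-8.3, 1.0, 25.0]
grip_width: -0.0001
t 6.7 tool y ang -98.52050991423245 want -98.5 x [-0.002  0.    -1.   ] shift [-42.2  41.    0.8] grip -6.664548462551139e-05 F [-8.3  1.  25. ]
```

View pics/v3.png

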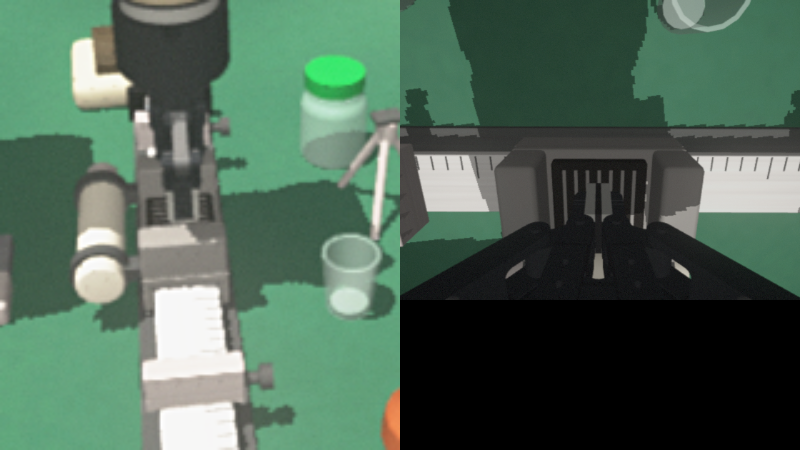

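The carriage is moving with the fingers: its front edge now sits well clear of the plain stop and the pad is still centred under the tips. About 71 mm remains.

```bash
for i in 1 2; do python3 -m handwheel '[[0,[0,-3,0],[0,0,0]],[0,[0,-3,0],[0,0,0]],[0,[0,-3,0],[0,0,0]],[0,[0,-3,0],[0,0,0]],[0,[0,-3,0],[0,0,0]],[0,[0,-3,0],[0,0,0]],[0,[0,-3,0],[0,0,0]],[0,[0,-3,0],[0,0,0]],[0,[0,-3,0],[0,0,0]],[0,[0,-3,0],[0,0,0]]]';done; for i in 1 2; do python3 -m handwheel '[[0,[0,-1.5,0],[0,0,0]],[0,[0,-1.5,0],[0,0,0]],[0,[0,0,0],[0,0,0]]]'; done; python3 go.py
```

```text
t: 7.63
eef_pos: [0.5328, 0.042, 0.0728]
tcp_rot: [-2.143, 0.16, 2.145]
force: [-8.6, 0.5, 24.5]
grip_width: 0.0001
t: 8.47
eef_pos: [0.5373, 0.0718, 0.0729]
tcp_rot: [-2.143, 0.16, 2.145]
force: [-7.4, 0.4, 22.9]
grip_width: -0.0001
t: 8.72
eef_pos: [0.5378, 0.0751, 0.0728]
tcp_rot: [-2.143, 0.159, 2.144]
force: [-8.6, 1.8, 22.7]
grip_width: 0.0002
t: 8.97
eef_pos: [0.5382, 0.078, 0.0728]
tcp_rot: [-2.143, 0.159, 2.144]
force: [-7.5, 1.4, 23.1]
grip_width: -0.0002
t 8.9667 tool y ang -98.53310426702338 want -98.5 x [-0.001  0.001 -1.   ] shift [-42.2 107.6   0.9] grip -0.0002474308031294378 F [-7.5  1.4 23.1]
```

```bash
for i in 1 2 3 4; do python3 -m handwheel '[[0,[0,-1,0],[0,0,0]],[0,[0,-1,0],[0,0,0]],[0,[0,0,0],[0,0,0]]]'|egrep 'eef|force'; done; python3 go.py
```

```text
eef_pos: [0.5385, 0.0799, 0.0728]
force: [-7.3, 0.7, 22.8]
eef_pos: [0.5387, 0.0809, 0.0728]
force: [-8.2, -1.4, 23.7]
eef_pos: [0.5388, 0.0813, 0.0728]
force: [-9.4, -7.9, 23.8]
eef_pos: [0.5388, 0.0816, 0.0728]
force: [-9.9, -12.4, 24.9]
t 9.9667 tool y ang -98.3282963641421 want -98.5 x [-0.003 -0.007 -1.   ] shift [-41.3 111.6   1.3] grip -2.0365011078142756e-05 F [ -9.9 -12.4  24.9]
```

The carriage stopped at 111.6 mm of travel (predicted 111), and the reaction rises like a hard stop. Hold briefly, then lift straight up.

```bash
python3 -m handwheel '[[0,[0,0,0],[0,0,0]],[0,[0,0,0],[0,0,0]],[0,[-2,0,0],[0,0,0]],[0,[-2,0,0],[0,0,0]],[0,[-2,0,0],[0,0,0]],[0,[-3,0,0],[0,0,0]],[0,[-3,0,0],[0,0,0]],[0,[-5,0,0],[0,0,0]],[0,[-5,0,0],[0,0,0]],[0,[-10,0,0],[0,0,0]],[0,[-15,0,0],[0,0,0]]]';python3 -m handwheel '[[0,[-25,0,0],[0,0,0]],[0,[-25,0,0],[0,0,0]],[0,[-25,0,0],[0,0,0]],[0,[-25,0,0],[0,0,0]],[0,[0,30,0],[0,0,0]],[0,[0,30,0],[0,0,0]],[0,[0,30,0],[0,0,0]],[0,[0,30,0],[0,0,0]],[0,[0,30,0],[0,0,0]],[0,[0,0,0],[0,0,0]],[0,[0,0,0],[0,0,0]]]'
python3 - <<'E'
from h import *
s=snap('side','side4.png'); w=snap('top','top4.png')
a=cv2.resize(s['image'][150:330,170:330,::-1],(400,450)); b=cv2.resize(w['image'][200:290,195:295,::-1],(400,360)); b=cv2.copyMakeBorder(b,0,90,0,0,0)
cv2.imwrite('pics/v4.png',np.hstack([a,b]))
E
```

```text
t: 10.88
eef_pos: [0.5377, 0.0853, 0.1156]
tcp_rot: [-2.141, 0.16, 2.148]
force: [-0.7, 0.4, -0.5]
grip_width: 0.0002
t: 11.8
eef_pos: [0.5166, -0.0643, 0.2168]
tcp_rot: [-2.143, 0.163, 2.142]
force: [-0.3, 0.8, 0.1]
grip_width: -0.0001
```

View pics/v4.png

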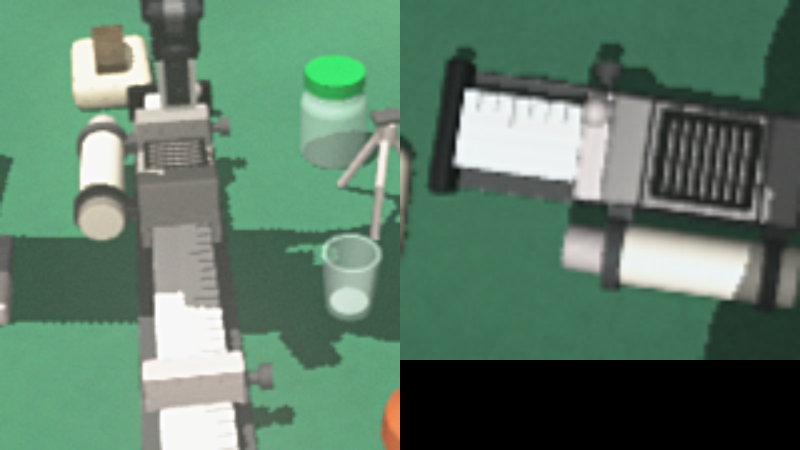

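The top view shows the ball-topped block at (592,150) touching the carriage cheek with no gap, and the bystanders look undisturbed. Hand in, with one numeric check.

Run:
```python
from m import *
d=load('top4.png'); p=ray(d,195+308/4-.4,200+160/4-.4,.056); print('pad-stop dist',(sp-p)[:2]@ax); st=get_state(); print(st['t'],st['force'].round(1),abs(st['joint_velocities']).max())
print(finish_job())
```

```text
pad-stop dist 0.06385933250975522
11.9 [-0.3  0.3 -0.2] 0.01993833556314675
the job is handed in; nothing more can be done
None
```

I handed the job in at about 12 s, with the carriage against the ball-topped stop and the brake pad released. `finish_job()` gives no verdict.

**What I did:** I pressed the pad down with the closed fingertips until it hit its hard stop, at about 24 N. I then pushed the carriage about 111 mm along the rail's +y, with the downward force staying at 23–25 N all the way. It stopped where I had predicted, and the sideways reaction rose to about 12 N. I lifted straight up to let the pad spring back and moved the arm clear.

**Last checks:**
- **Position:** in the top image the pad centre is 63.9 mm from the stop's centre, where contact is 63 mm and the limit is 65.5 mm. No gap shows, but the calibration is only good to about 2 mm.
- **Robot clear:** the force on the tool was close to zero.
- **Pad:** I did not measure its height after release. The tool's downward force was gone after the lift, and the pad looks up in the images.
- **Bystanders:** the jar, vial, tripod and specimen look unmoved in the last views. The brush and blower were mostly outside those crops, but the arm stayed well above everything.

No check failed or disagreed.

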